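# Refit the amber cover: line up the hinge and hold

### The arm

A 6-joint arm with a two-finger parallel gripper is mounted at the origin on the work surface. World frame = base frame: x ahead of the robot, y to its left, z up, the work surface at z = 0. Lengths are in mm, angles in degrees, forces in N, time in s.
With the tool pointing down it reaches from about 375 to 925 mm from the base axis. Payload 5.7 kg.
Tool frame: the origin (TCP) lies at the very end of the fingers, on their centre line; the grasp point (between the pads) lies behind it (grip_point_offset is the z of the grasp point in the tool frame, in mm); z points along the fingers, y is the line along which they close (so a half turn about z gives the same grasp; the last joint's range is limited). The gripper opens to 88 mm and grips with 3 to 60 N. Pads are 20 mm wide; open, the fingers measure 115 mm over their backs; the gripper's body (75 mm by 178 mm) begins 61 mm behind the grasp point.
Start: joints at [57.233, 20.558, 86.54, -0, 72.909, -6.595], TCP at [264.635, 538.452, 222.623] pointing down, gripper open.
Joint ranges: [-170.27, 170.27], [-57.76, 135], [12.27, 136.19], [-55.21, 235.2], [11.17, 155.16], [-170.74, 170.74]. Speed limits (degrees/s): [136.94, 136.94, 180, 180, 180, 180].

### API

Orientations are given as a 3x3 rotation matrix whose columns are the frame's x, y, z axes.
In Python, from plant import * gives the robot as it stands.
- The arm moves only by the tool step_arm, never from a script. Its argument "steps" is a list of rows, each a list of 5 numbers: the shift along the world's x, y, z in m, then the turn about the world's z in rad, then the opening, from -1 (shut) to 1 (fully open). A call has 1 to 5 rows; each row shifts and turns the commanded pose from where the row before left it; what a row does not reach is not made up. A row lasts 1/12 s, in which the tool goes at most 41.7 mm and 7.16 degrees, less where a joint would pass 70% of its speed; a pose out of reach is approached as far as the arm can. A call with a gripper value outside its range is refused whole. The fingers move at their own pace and stop on an object; "force" is the grip in N (left out, the last holds). Time passes only in rows, so rows that do not move let the fingers close. It gives the time, the measured TCP pose, the force, the opening and the grip force at its end, in the units of the state.
- observe(): the state, without advancing time (a new reading comes with each control period).
- read_camera(name): name is "scene" or "top" or "wrist"; returns (picture, depth): 420x560x3 uint8, red, green, blue; 420x560 float32, mm along the optical axis (not along the pixel's ray), 0 where there is no reading.
- camera_model(name): a dict with "intrinsics" (3x3 intrinsics, pixels), "D" ([k1, k2, p1, p2, k3] as OpenCV has them; the pictures are not rectified), "T" (4x4, takes a point from camera to world coordinates); the wrist camera has in their place "T_tool_cam" (4x4, takes a point from camera to tool coordinates, whose origin is the TCP and whose axes are the flange's). Camera axes: x right, y up, looking along -z (the intrinsics and any distortion apply to the point x, -y, -z); pixel columns grow to the right and rows downward; lengths in mm; the calibration is good to about 2 mm. A picture is of the moment at which its call begins: read the wrist's pose just before it. camera_model takes no time and is no camera call.
- close_job(): hands the job in; it is judged then, once.
The state is a dict: "time": time; "joint_pos": joint angles; "joint_vel": joint speeds; "joint_efforts": joint torques, N m; "tcp_pos": TCP position; "eef_rot": TCP orientation; "contact_force": force on the tool from outside, world axes, zero at the start; "ft_torque": the same for the moment, N m; "grip_width": finger opening in mm; "finger_force": force on a finger pad.
Only numpy, scipy, OpenCV 4.12 (cv2) and the standard library are available. Lean on these libraries where they do the work, as an engineer would, in place of code of your own. Each camera call takes 0.05 s, during which the arm holds its last target. There are 200 camera calls.

### The job

The washed amber cover goes back on the blue-light viewing box. Lift the black hinge cap off the box's hinge and set it down gently, right way up, in the wide bay of the blue parts tray. Then take the amber cover out of the drying rack, lower its knuckle into the gap between the box's two fixed knuckles so that the pin holes line up, and finish while still holding it there, still and upright, with its weight in the gripper and not pressed against the box, ready for me to push the pin through; leave the other things where they are.

Things in the scene. Friction and masses are not known exactly. Their poses are not given: they have to be found in the camera images.
- viewer: White blue-light viewing box with blue screen, fixed. Origin on the bench below the middle of its steel hinge; x to the rear, y along the hinge axis, z up. Housing x -145..22, y -100..100 mm, top 58 mm high, two bumpers 9 mm higher at the front corners. Fixed knuckles: steel tubes, outer 18, hole 10 mm, on the axis (71 mm high) at y -42..-22 and 22..42: a 44 mm gap, open above.
- hinge_bore (a point): Middle of the viewing box's hinge axis, half way between its two fixed knuckles, 71 mm over the bench, 13 mm over the housing top. Axes as the viewing box.
- cap: Black slip-on hinge cap, loose over the fixed knuckles, rim on the housing top: upside-down trough 30 (its x) x 100 (y) x 27 mm high, on top a pull tab 10 mm thick (x), 40 mm long (y), 22 mm high; 49 mm in all. 1 to 8 mm of play, about 45 g. Origin at the centre of its underside, z up. Must rise 25 mm to clear the hinge.
- tray: Blue parts tray, fixed, 88 (its x) x 126 mm (y), walls 18 mm high, 3 mm thick, floor 3 mm. A wall along y parts it: the wide bay on the +x side is 48 (x) x 120 mm (y) inside; the narrow bay on the -x side holds the hinge pin. Origin at the centre of its underside.
- cap_bay (a point): Centre of the floor of the tray's wide bay, 3 mm over the bench. Axes as the tray (y along the bay).
- cover: Amber cover upright in the rack, about 180 g. Origin: middle of its knuckle's hole, at its foot; y along the hole, z up, x square to the plate. Knuckle: metal tube, outer 18, hole 10, length 40 mm. Metal leaf 60 mm wide, 8 thick above it; plate 4 thick, 180 wide, z 16..142 mm. On top a black grip strip 12 thick (x), 110 long (y), z 132..158 mm, above the centre of mass. Both faces are alike.
- rack: White plate-drying rack, fixed, 130 (its x) x 180 mm (y). Origin at the centre of its underside. Plates stand on two rails 40 mm high (y -60, 60) between pairs of wires 88 mm high, 1 mm play each side. The cover stands in the middle slot (x 0), its plate along the rack's y, its hole about 24 mm over the bench; it must rise 50 mm to be clear of the wires.
- glass: Bystander: clear glass plate 160 x 65 x 4 mm standing in the outer slot of the rack, 45 mm towards the rack's +x from the cover; its top is 105 mm over the bench, so lift the cover 100 mm before moving it sideways. Origin at the middle of its lower edge.
- pin: Bystander: bent steel hinge pin, 8 mm thick and 100 mm long, lying in the narrow bay of the tray.
- petri: Bystander: closed Petri dish with specimens, 90 mm across, 12 mm high, on the bench. Origin at the centre of its underside.
- mouse: Bystander: black computer mouse, 100 x 58 x 26 mm, on the bench. Origin at the centre of its underside.
Mind the look-alikes: they are no part of the job. Leave any green or turquoise look-alike of the cap alone.

How it is judged:
By the outcome, as a careful person would: the job done as asked, in the order asked, and still so for the second after the job is handed in, while the arm keeps its last pose, push and grip.
It also fails if it takes over 64 s, if anything falls off the work surface, if the arm or the gripper's body presses on something with over 40 N, if the wrist force passes 120 N, or if a joint passes its speed limit or range.

## Working session

There is one attempt and no reset: what is moved stays moved. The work goes in short steps, Python scripts to look and compute and a tool call to move; the robot and the scene stay as the last step left them, time stands still between calls to the robot, and variables do not carry over. Pictures are saved under pics/ and viewed, at most 10 in all, crops included, and the job is handed in when it is done.

Besides the shell and the picture viewer there is one more tool, called after ">>>" in YAML: its name, and indented under it one key for each argument. step_arm: Moves the arm, as the interface text tells. Its arguments: {"type":"object","properties":{"steps":{"type":"array"},"force":{"type":"number"}},"required":["steps"]}

```bash
ls; mkdir -p pics
cat > h.py <<'E'
from plant import *
import numpy as np, cv2
def cam(n):
    s=observe(); p,d=read_camera(n); m=camera_model(n)
    if 'T' in m: T=np.array(m['T'])
    else:
        W=np.eye(4); W[:3,:3]=s['eef_rot']; W[:3,3]=s['tcp_pos']; T=W@np.array(m['T_tool_cam'])
    return p,d,np.array(m['intrinsics'],float),np.array(m['D'],float),T
def world(d,K,D,T):
    h,w=d.shape
    uv=np.stack(np.meshgrid(np.arange(w),np.arange(h)),-1).reshape(-1,1,2).astype(np.float64)
    n=cv2.undistortPoints(uv,K,D).reshape(h,w,2)
    P=np.stack([n[...,0]*d,-n[...,1]*d,-d],-1)
    P=P@T[:3,:3].T+T[:3,3]; P[d<=0]=np.nan
    return P
def save(n,p): cv2.imwrite('pics/'+n,p[...,::-1])
E
python3 - <<'E'
from h import *
for n in ('top','scene'):
    p,d,K,D,T=cam(n); save(n+'0.png',p); np.savez('pics/'+n+'0.npz',p=p,w=world(d,K,D,T)); print(n,T[:3,3].round(),T[:3,:3].round(2).tolist())
s=observe();print(s); print([k for k in dir() if 'grip' in k])
try: print(grip_point_offset)
except Exception as e: print(e)
E
```

```text
pics
top [ 531.   79. 1099.] [[0.02, 0.99, -0.12], [-1.0, 0.02, -0.0], [0.0, 0.12, 0.99]]
scene [978. 712. 723.] [[-0.88, -0.31, 0.36], [0.48, -0.58, 0.66], [0.01, 0.75, 0.66]]
{'time': 0.1, 'joint_pos': array([ 5.72317696e+01,  2.05929609e+01,  8.65922314e+01, -1.11991564e-03,
        7.29078139e+01, -6.59551600e+00]), 'joint_vel': array([-0.03126346, -0.15204281, -0.16099332, -0.11578672, -0.01843973,
        0.08771809]), 'joint_efforts': array([ 4.19316302e-04, -5.16355455e+01, -2.71406972e+01,  6.74426719e-02,
        2.75282533e-02, -4.89844888e-05]), 'tcp_pos': array([264.33238933, 537.95010708, 221.90613604]), 'eef_rot': array([[-8.97470991e-01,  4.41072642e-01, -8.62868217e-04],
       [ 4.41073454e-01,  8.97469954e-01, -1.37505982e-03],
       [ 1.67897030e-04, -1.61466457e-03, -9.99998682e-01]]), 'contact_force': array([ 0.78480969, -0.59588217,  0.15268366]), 'ft_torque': array([-0.03135324,  0.01651818, -0.01760558]), 'finger_force': 0.0, 'grip_width': 88.04627210351617}
['grip_point_offset']
-18.700000000000003
```

View pics/top0.png

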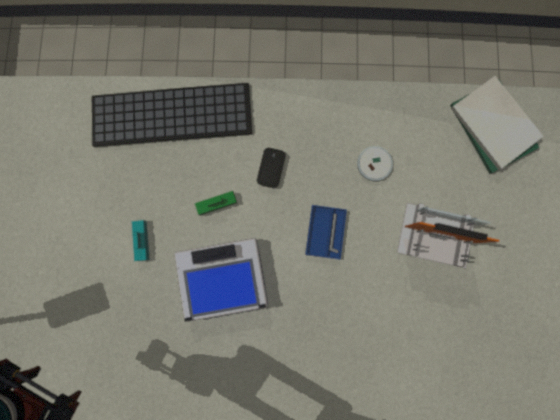

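View pics/scene0.png

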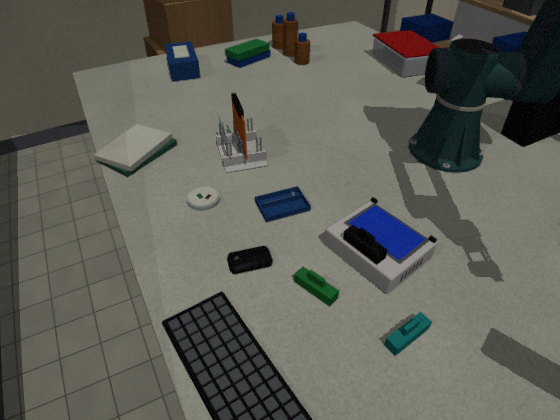

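Candidates for the cap: black one on the box at top (213,254), green (216,203), turquoise (140,240), black mouse (271,168). I choose the one on the box. The amber cover is at (460,232), and the tray at (326,231) with its pin on the right and the wide bay on the left.

Run:
```python
from h import *
z=np.load('pics/top0.npz'); p=z['p'].astype(int); w=z['w']; Z=w[...,2]
def roi(u0,u1,v0,v1):
    m=np.zeros(Z.shape,bool); m[v0:v1,u0:u1]=1; return m
def rect(n,m):
    q=w[m]; 
    if len(q)<5: print(n,'few',len(q)); return
    r=cv2.minAreaRect(q[:,:2].astype(np.float32)); print(n,len(q),np.round(r[0],1),np.round(r[1],1),round(r[2],1),'z',np.percentile(q[:,2],[5,50,95]).round(1))
V=roi(165,275,230,325); R,G,B=p[...,0],p[...,1],p[...,2]
rect('viewer top',V&(Z>48)&(Z<75))
rect('screen',V&(B>150)&(R<80))
rect('cap all',V&(Z>78)&(Z<120)); rect('cap tab',V&(Z>95)); rect('cap top',V&(Z>80)&(Z<92))
Tt=roi(300,352,200,265); rect('tray',Tt&(Z>9)); rect('tray blue',Tt&(B>R+40))
C=roi(395,515,195,275); rect('strip',C&(Z>160)); rect('orange',C&(R>150)&(B<80)); rect('strip dark',C&(Z>150)&(R<60))
rect('rack wires',C&(Z>60)&(Z<130)); rect('rack',C&(Z>25)&(Z<60))
print(Z[222:246:2,440:480:5].round())
z=np.load('pics/scene0.npz'); w=z['w'];Z=w[...,2]
rect('sc strip',roi(225,255,85,165)&(Z>165)); rect('sc tab',roi(335,395,215,270)&(Z>95)&(Z<125)); 
rect('sc capall',roi(335,395,215,270)&(Z>75)&(Z<125));
```

```text
viewer top 5280 [469.3 245. ] [166.6 200.5] 11.8 z [57.1 60.8 64.4]
screen 2571 [450.3 241.2] [ 95.  148.9] 11.7 z [nan nan nan]
cap all 560 [528.9 259.3] [30.4 98.4] 12.1 z [ 83.9  87.3 109.1]
cap tab 84 [528.7 260. ] [ 9.9 40.1] 11.7 z [104.3 108.6 111.7]
cap top 469 [528.9 259.3] [30.4 98.4] 12.1 z [83.9 86.9 89.9]
tray 462 [590.7  -7.8] [ 88.2 126.6] 83.5 z [ 9.9 18.  22.6]
tray blue 1257 [590.8  -8.6] [ 80.6 123. ] 81.4 z [nan nan nan]
strip 431 [ 588.9 -286.7] [180.6  14.2] 79.7 z [164.3 182.5 186.3]
orange 7 [ 589.2 -289.6] [160.4   1.5] 78.4 z [167.2 168.1 169.8]
strip dark 304 [ 587.8 -285.4] [109.5  11.7] 79.1 z [168.7 182.8 186.4]
rack wires 751 [ 588.3 -285.8] [182.2 104.3] 78.9 z [ 63.9  90.7 120.2]
rack 751 [ 588.2 -286.3] [178.  130.9] 78.3 z [28.2 41.4 56.9]
[[  8.   7.  15.  11.  11.  51.  66.  80.]
 [185.  10.   9.  12.  11.  38.  66.  88.]
 [183. 183. 183.   7.  17.  43.   9.  -1.]
 [183. 182. 183. 185. 184.  42.   8.   1.]
 [165. 184. 180. 180. 182. 182.   6.   4.]
 [ 99. 122. 172. 184. 181. 183. 182. 182.]
 [ 70.  90. 105. 158. 179. 184. 183. 186.]
 [ 45.  67.  72.  98. 119. 119. 169. 183.]
 [ 29.  33.  62.  68.  63.  84. 105. 125.]
 [ 11.  11.   4.   9.  33.  49.  81.  88.]
 [ 11.   8.   7.   8.  34.  52.  nan  53.]
 [ 10.   9.  11.  12.  41.  42.  11.   2.]]
sc strip 142 [ 594.  -270.7] [146.3  13. ] 78.7 z [165.8 179.8 182.9]
sc tab 123 [532.1 258.9] [13.5 40.7] 10.5 z [ 96.5 104.3 107.1]
sc capall 630 [531.3 258.7] [ 33.9 100.9] 12.3 z [ 76.8  84.2 105.9]
```

>>> step_arm:
  steps:
    - [0.0265,-0.0279,-0.002,-0.0908,0]
    - [0.0265,-0.0279,-0.002,-0.0908,0]
    - [0.0265,-0.0279,-0.002,-0.0908,0]
    - [0.0265,-0.0279,-0.002,-0.0908,0]
    - [0.0265,-0.0279,-0.002,-0.0908,0]
  force: 20

```text
time: 0.52
tcp_pos: [397.7, 397.4, 212.2]
eef_rot: [[-0.61, 0.792, -0.001], [0.792, 0.61, -0.0], [-0.0, -0.001, -1.0]]
contact_force: [0.5, -0.5, -0.5]
grip_width: 58.2
finger_force: 0.0
```

>>> step_arm:
  steps:
    - [0.0265,-0.0279,-0.002,-0.0908,0]
    - [0.0265,-0.0279,-0.002,-0.0908,0]
    - [0.0265,-0.0279,-0.002,-0.0908,0]
    - [0.0265,-0.0279,-0.002,-0.0908,0]
    - [0.0265,-0.0279,-0.002,-0.0908,0]

```text
time: 0.93
tcp_pos: [530.4, 257.7, 202.2]
eef_rot: [[-0.2, 0.98, -0.001], [0.98, 0.2, -0.0], [0.0, -0.001, -1.0]]
contact_force: [0.6, -0.0, -0.6]
grip_width: 43.8
finger_force: 0.0
```

>>> step_arm:
  steps:
    - [0,0,0,0,0]
    - [0,0,0,0,0]
    - [0,0,0,0,0]

```text
time: 1.18
tcp_pos: [528.9, 259.4, 202.1]
eef_rot: [[-0.205, 0.979, -0.002], [0.979, 0.205, 0.0], [0.0, -0.002, -1.0]]
contact_force: [-0.6, 0.1, -0.6]
grip_width: 44.1
finger_force: 0.0
```

Run:
```python
from h import *
p,d,K,D,T=cam('wrist'); s=observe(); save('w1.png',p); w=world(d,K,D,T); np.savez('pics/w1.npz',p=p,w=w); print(s['tcp_pos'],s['eef_rot'],s['time'],s['joint_pos'].round(1))
Z=w[...,2];X=w[...,0];Y=w[...,1]
near=(np.hypot(X-529,Y-259)<60)
for a,b in((100,115),(79,92),(52,64)):
    q=w[near&(Z>a)&(Z<b)]
    if len(q)>9:
        r=cv2.minAreaRect(q[:,:2].astype(np.float32)); print(a,len(q),r,np.median(q[:,2]))
```

```text
[528.58282363 259.9762258  202.28103762] [[-2.05708400e-01  9.78612230e-01 -1.46866241e-03]
 [ 9.78613265e-01  2.05708712e-01  6.29504803e-05]
 [ 3.63720764e-04 -1.42430308e-03 -9.99998920e-01]] 1.2333 [19.5 20.8 89.3  0.  70.   7.6]
100 460 ((531.0217895507812, 258.78887939453125), (9.084854125976562, 39.248321533203125), 11.74341106414795) 106.71447827069687
79 2599 ((530.6936645507812, 258.2008056640625), (30.05634117126465, 100.10308837890625), 11.613606452941895) 84.82275351766253
52 4224 ((511.0503234863281, 256.5659484863281), (83.19712829589844, 117.12500762939453), 11.561670303344727) 58.61563116566953
```

View pics/w1.png

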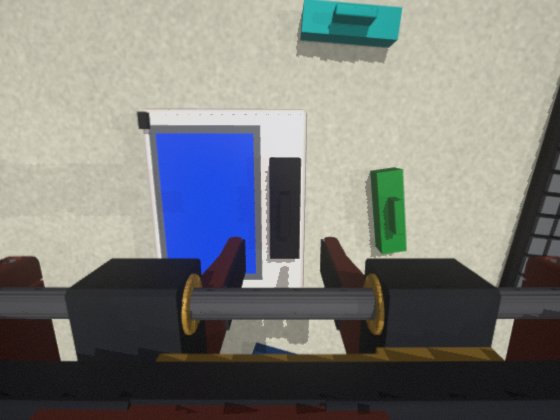

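The wrist view shows the black cap on the box's hinge at (285,208), with the green look-alike off the box at (388,210). The black cap is the right one, at about (530, 258.7), so I'll descend on its tab.

>>> step_arm:
  steps:
    - [0.001,-0.001,-0.035,0,-0.2]
    - [0.0007,0,-0.035,0,-0.2]
    - [0,0,-0.025,0,-0.2]
    - [0,0,-0.018,0,-0.2]
    - [0,0,0,0,-0.2]

```text
time: 1.65
tcp_pos: [527.1, 258.8, 85.9]
eef_rot: [[-0.207, 0.978, -0.007], [0.978, 0.207, -0.002], [-0.001, -0.007, -1.0]]
contact_force: [-0.3, 0.6, 0.5]
grip_width: 35.2
finger_force: 0.0
```

>>> step_arm:
  steps:
    - [0,0,0,0,-1]
    - [0,0,0,0,-1]
    - [0,0,0,0,-1]
    - [0,0,0,0,-1]
    - [0,0,0,0,-1]

```text
time: 2.07
tcp_pos: [532.0, 258.8, 90.8]
eef_rot: [[-0.205, 0.979, 0.002], [0.979, 0.205, 0.001], [0.0, 0.002, -1.0]]
contact_force: [-0.4, -0.2, 0.8]
grip_width: 10.1
finger_force: 20.0
```

>>> step_arm:
  steps:
    - [0,0,0.005,0,-1]
    - [0,0,0.01,0,-1]
    - [0,0,0.01,0,-1]
    - [0,0,0.01,0,-1]
    - [0,0,0.01,0,-1]

```text
time: 2.48
tcp_pos: [531.7, 258.5, 136.2]
eef_rot: [[-0.204, 0.979, 0.001], [0.979, 0.204, 0.0], [0.0, 0.001, -1.0]]
contact_force: [-0.2, -0.4, -0.8]
grip_width: 10.1
finger_force: 20.0
```

>>> step_arm:
  steps:
    - [0.005,-0.015,0.005,0.07,-1]
    - [0.005,-0.02,0.0,0.1,-1]
    - [0.005,-0.021,0,0.105,-1]
    - [0.005,-0.021,0,0.107,-1]
    - [0.005,-0.021,0,0.107,-1]

```text
time: 2.9
tcp_pos: [556.8, 159.7, 140.8]
eef_rot: [[-0.645, 0.764, 0.001], [0.764, 0.645, 0.0], [-0.001, 0.001, -1.0]]
contact_force: [-0.5, 0.6, -0.5]
grip_width: 9.6
finger_force: 20.0
```

>>> step_arm:
  steps:
    - [0.005,-0.021,0,0.107,-1]
    - [0.005,-0.021,0,0.107,-1]
    - [0.005,-0.021,0,0.107,-1]
    - [0.005,-0.021,0,0.107,-1]
    - [0.005,-0.021,0,0.107,-1]

```text
time: 3.32
tcp_pos: [581.9, 54.4, 140.7]
eef_rot: [[-0.944, 0.329, 0.001], [0.329, 0.944, -0.0], [-0.001, 0.0, -1.0]]
contact_force: [-0.1, 0.2, -0.7]
grip_width: 10.0
finger_force: 20.0
```

>>> step_arm:
  steps:
    - [0.005,-0.02,0,0.107,-1]
    - [0.004,-0.016,0,0.08,-1]
    - [0.002,-0.0105,0,0.04,-1]
    - [0,0,0,0,-1]
    - [0,0,0,0,-1]

```text
time: 3.73
tcp_pos: [592.6, 8.6, 140.4]
eef_rot: [[-0.993, 0.116, 0.001], [0.116, 0.993, 0.0], [-0.001, 0.0, -1.0]]
contact_force: [-0.8, -0.3, -0.9]
grip_width: 10.4
finger_force: 20.0
```

Run:
```python
from h import *
s=observe(); print(s['tcp_pos'],np.degrees(np.arctan2(s['eef_rot'][1,1],s['eef_rot'][0,1])),s['time'])
p,d,K,D,T=cam('wrist'); w=world(d,K,D,T); Z=w[...,2];X=w[...,0];Y=w[...,1]; save('w2.png',p)
def rect(n,m):
    q=w[m]; r=cv2.minAreaRect(q[:,:2].astype(np.float32)) if len(q)>9 else 0; print(n,len(q),r, np.median(q[:,2]) if len(q) else 0)
near=np.hypot(X-591,Y)<85
rect('cap',near&(Z>110)&(Z<132)); 
rect('tray',near&(Z>9)&(Z<25)&(np.abs(Y)<90))
```

```text
[592.64286234   8.64991611 140.40462605] 83.3166228056518 3.7333
cap 145 ((542.9888305664062, 13.643796920776367), (29.01804542541504, 0.26122573018074036), 83.37886810302734) 119.56371609937909
tray 1936 ((587.18359375, -9.02731704711914), (88.37679290771484, 115.44892883300781), 83.42796325683594) 16.653196259068267
```

View pics/w2.png

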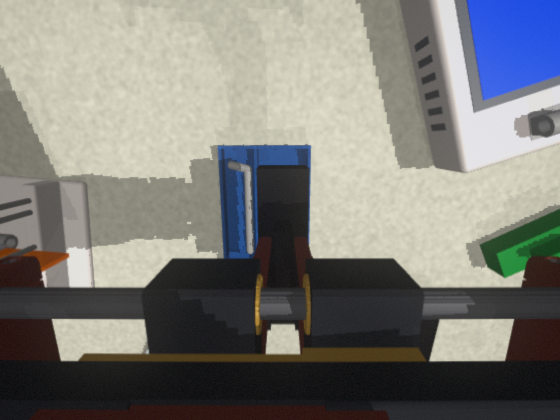

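The cap hangs over the wide bay (283,205), and the pin is in the narrow bay (243,205). Lowering now.

>>> step_arm:
  steps:
    - [0.0005,0.0003,-0.025,0,-1]
    - [0,0,-0.03,0,-1]
    - [0,0,-0.025,0,-1]
    - [0,0,-0.015,0,-1]
    - [0,0,-0.004,0,-1]

```text
time: 4.2
tcp_pos: [590.4, 10.6, 38.1]
eef_rot: [[-0.994, 0.114, -0.005], [0.114, 0.994, 0.001], [0.005, 0.0, -1.0]]
contact_force: [-1.0, 0.2, -1.0]
grip_width: 9.5
finger_force: 20.0
```

>>> step_arm:
  steps:
    - [0,0,0,0,-1]
    - [0,0,0,0,-1]
    - [0,0,-0.001,0,-1]
    - [0,0,-0.001,0,-1]
    - [0,0,-0.001,0,-1]

```text
time: 4.62
tcp_pos: [593.7, 9.2, 38.7]
eef_rot: [[-0.994, 0.114, 0.002], [0.114, 0.994, -0.0], [-0.002, -0.0, -1.0]]
contact_force: [-0.6, -0.4, -0.7]
grip_width: 9.9
finger_force: 20.0
```

>>> step_arm:
  steps:
    - [0,0,-0.001,0,-1]
    - [0,0,-0.001,0,-1]
    - [0,0,-0.001,0,-1]
    - [0,0,0,0,-1]

```text
time: 4.95
tcp_pos: [593.1, 9.2, 35.7]
eef_rot: [[-0.994, 0.114, 0.001], [0.114, 0.994, -0.0], [-0.001, -0.0, -1.0]]
contact_force: [-2.7, 0.1, 9.2]
grip_width: 9.8
finger_force: 20.0
```

>>> step_arm:
  steps:
    - [0,0,0.0007,0,-0.1]
    - [0,0,0,0,-0.1]
    - [0,0,0,0,-0.1]
    - [0,0,0,0,-0.1]

```text
time: 5.28
tcp_pos: [592.8, 9.2, 35.2]
eef_rot: [[-0.994, 0.114, -0.0], [0.114, 0.994, -0.0], [0.0, -0.0, -1.0]]
contact_force: [-0.5, -0.1, 0.5]
grip_width: 33.1
finger_force: 0.0
```

>>> step_arm:
  steps:
    - [0,0,0.01,0,-0.1]
    - [0,0,0.02,0,-0.1]
    - [0,0,0.03,0,-0.1]
    - [0,0,0.035,0,-0.1]
    - [0,0,0.035,-0.05,-0.1]

```text
time: 5.7
tcp_pos: [592.1, 9.3, 166.8]
eef_rot: [[-0.987, 0.163, -0.001], [0.163, 0.987, 0.0], [0.001, -0.0, -1.0]]
contact_force: [1.2, 0.3, 0.3]
grip_width: 39.0
finger_force: 0.0
```

>>> step_arm:
  steps:
    - [0,-0.01,0.035,-0.1,-0.1]
    - [0,-0.02,0.03,-0.12,-0.1]
    - [0,-0.028,0.02,-0.12,-0.1]
    - [0,-0.03,0.006,-0.12,-0.1]
    - [0,-0.03,0,-0.12,-0.1]

```text
time: 6.12
tcp_pos: [594.2, -110.0, 260.2]
eef_rot: [[-0.733, 0.681, 0.005], [0.681, 0.733, -0.002], [-0.005, 0.002, -1.0]]
contact_force: [0.6, -0.5, -0.2]
grip_width: 39.5
finger_force: 0.0
```

>>> step_arm:
  steps:
    - [0,-0.03,0,-0.12,-0.1]
    - [-0.001,-0.03,0,-0.12,-0.1]
    - [-0.001,-0.03,0,-0.12,-0.1]
    - [-0.001,-0.026,0,-0.12,-0.1]
    - [-0.001,-0.024,0,-0.12,-0.1]

```text
time: 6.53
tcp_pos: [588.4, -250.5, 256.9]
eef_rot: [[-0.219, 0.976, 0.0], [0.976, 0.219, -0.0], [-0.0, -0.0, -1.0]]
contact_force: [0.7, -0.0, -0.0]
grip_width: 39.4
finger_force: 0.0
```

>>> step_arm:
  steps:
    - [-0.001,-0.02,0,-0.12,-0.1]
    - [0,-0.013,0,-0.12,-0.1]
    - [0,-0.004,0,-0.1,-0.1]
    - [0,0,0,-0.06,-0.1]
    - [0,0,0,0,-0.1]

```text
time: 6.95
tcp_pos: [587.5, -286.3, 256.7]
eef_rot: [[0.175, 0.985, -0.0], [0.985, -0.175, 0.0], [0.0, -0.0, -1.0]]
contact_force: [-0.5, 1.0, 0.8]
grip_width: 39.4
finger_force: 0.0
```

```bash
cat > m.py <<'E'
from h import *
def look(n):
    s=observe(); print(s['tcp_pos'].round(1),'yaw',np.degrees(np.arctan2(s['eef_rot'][1,1],s['eef_rot'][0,1])).round(2),'t',s['time'],s['contact_force'].round(1),s['ft_torque'].round(2),s['grip_width'].round(1))
    p,d,K,D,T=cam('wrist'); save(n,p); return p.astype(int),world(d,K,D,T)
def rect(n,w,m):
    q=w[m]
    if len(q)<10: print(n,'few',len(q)); return
    r=cv2.minAreaRect(q[:,:2].astype(np.float32)); print(n,len(q),np.round(r[0],1),np.round(r[1],1),round(r[2],1),'z',np.percentile(q[:,2],[5,50,95]).round(1))
E
python3 - <<'E'
from m import *
p,w=look('w3.png'); X,Y,Z=np.moveaxis(w,-1,0)
near=np.hypot(X-588,Y+286)<110
rect('strip',w,near&(Z>174)&(Z<192)&(p[...,0]<70)); rect('top',w,near&(Z>177)&(Z<188)); rect('orange',w,near&(Z>120)&(p[...,0]>p[...,2]+60))
# side face line of orange plate top edge
q,d,K,D,T=cam('top'); W=world(d,K,D,T)
x,y,z=np.moveaxis(W,-1,0); rect('cap in tray',W,(abs(x-592)<80)&(abs(y)<90)&(z>22)&(z<60)); rect('tab',W,(abs(x-592)<80)&(abs(y)<90)&(z>42)&(z<60))
E
```

```text
Traceback (most recent call last):
  File "m.py", line 3, in look
    s=observe(); print(s['tcp_pos'].round(1),'yaw',np.degrees(np.arctan2(s['eef_rot'][1,1],s['eef_rot'][0,1])).round(2),'t',s['time'],s['contact_force'].round(1),s['ft_torque'].round(2),s['grip_width'].round(1))
                                                                                                                                                                                          ^^^^^^^^^^^^^^^^^^^^^
AttributeError: 'float' object has no attribute 'round'
```

```bash
sed -i "s/s\['grip_width'\].round(1)/s['grip_width']/" m.py
python3 - <<'E'
from m import *
p,w=look('w3.png'); X,Y,Z=np.moveaxis(w,-1,0)
near=np.hypot(X-588,Y+286)<110
rect('strip',w,near&(Z>174)&(Z<192)&(p[...,0]<70)); rect('top',w,near&(Z>177)&(Z<188)); rect('orange',w,near&(Z>120)&(p[...,0]>p[...,2]+60))
q,d,K,D,T=cam('top'); W=world(d,K,D,T)
x,y,z=np.moveaxis(W,-1,0); rect('cap in tray',W,(abs(x-592)<80)&(abs(y)<90)&(z>22)&(z<60)); rect('tab',W,(abs(x-592)<80)&(abs(y)<90)&(z>42)&(z<60))
E
```

```text
[ 587.5 -286.3  256.7] yaw -10.09 t 6.95 [-0.5  1.   0.8] [-0.01  0.13 -0.03] 39.41268987022195
strip 1706 [ 590.4 -288.6] [110.7  11.7] 78.8 z [180.8 181.9 182.9]
top 1836 [ 590.7 -288.7] [110.7  12. ] 78.4 z [180.8 181.9 182.9]
orange 1111 [ 594.1 -280.1] [150.3  67.6] 56.4 z [165.  357.2 363.4]
cap in tray 531 [589.8  -7.8] [ 87.8 124.7] 83.1 z [24.4 31.9 54.5]
tab 72 [590.6  10.3] [10.1 38.8] 83.5 z [49.3 53.6 56.2]
```

View pics/w3.png

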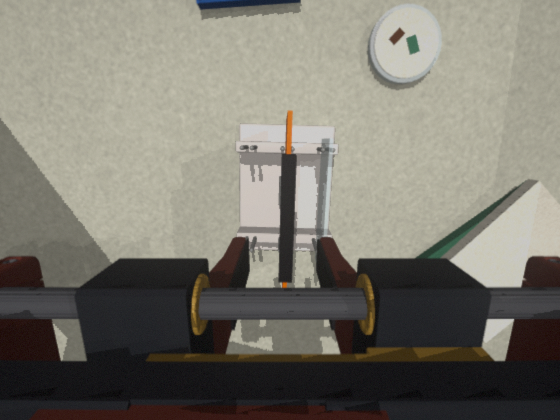

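The wrist view shows the black grip strip at (288,215), and the glass to the right at (325,190). Cover strip is at (590.5, -288.6), tool yaw should be -11.4. Grasping.

>>> step_arm:
  steps:
    - [0.003,-0.0023,-0.02,-0.022,-0.1]
    - [0,0,-0.03,0,-0.1]
    - [0,0,-0.03,0,-0.1]
    - [0,0,-0.015,0,-0.1]
    - [0,0,-0.006,0,-0.1]
  force: 40

```text
time: 7.47
tcp_pos: [589.0, -286.4, 152.3]
eef_rot: [[0.191, 0.981, -0.005], [0.981, -0.191, 0.003], [0.002, -0.005, -1.0]]
contact_force: [-0.1, 0.4, -0.0]
grip_width: 39.8
finger_force: 0.0
```

>>> step_arm:
  steps:
    - [0,0,0,0,-0.1]
    - [0,0,0,0,-0.1]
    - [0,0,0,0,-0.4]
    - [0,0,0,0,-1]
    - [0,0,0,0,-1]

```text
time: 7.88
tcp_pos: [591.6, -288.5, 156.8]
eef_rot: [[0.194, 0.981, 0.002], [0.981, -0.194, -0.001], [-0.001, 0.002, -1.0]]
contact_force: [-0.3, 0.5, -0.2]
grip_width: 23.0
finger_force: 0.0
```

>>> step_arm:
  steps:
    - [0,0,0,0,-1]
    - [0,0,0,0,-1]
    - [0,0,0,0,-1]
    - [0,0,0,0,-1]

```text
time: 8.22
tcp_pos: [591.1, -288.2, 156.0]
eef_rot: [[0.194, 0.981, 0.001], [0.981, -0.194, -0.0], [-0.0, 0.001, -1.0]]
contact_force: [-1.1, 0.8, 5.2]
grip_width: 11.8
finger_force: 40.0
```

Run:
```python
from h import *
s=observe(); print(s['tcp_pos'],np.degrees(np.arctan2(s['eef_rot'][1,1],s['eef_rot'][0,1])),s['eef_rot'][:,2],s['contact_force'],s['ft_torque'],s['grip_width'],s['finger_force'])
```

```text
[ 591.06886077 -288.24670856  156.04143353] -11.176808153666345 [ 6.24417151e-04 -4.52831486e-04 -9.99999703e-01] [-1.09267882  0.77863631  5.15659982] [ 0.08633879  0.2921075  -0.05448985] 11.761617450166463 39.99071180820465
```

>>> step_arm:
  steps:
    - [0,0,0.004,0,-1]
    - [0,0,0.008,0,-1]
    - [0,0,0.012,0,-1]
    - [0,0,0.016,0,-1]
    - [0,0,0.018,0,-1]

```text
time: 8.63
tcp_pos: [590.4, -287.8, 214.0]
eef_rot: [[0.194, 0.981, -0.001], [0.981, -0.194, 0.001], [0.0, -0.001, -1.0]]
contact_force: [-0.6, 0.1, -1.0]
grip_width: 11.6
finger_force: 40.0
```

>>> step_arm:
  steps:
    - [0,0,0.02,0,-1]
    - [0,0,0.02,0,-1]
    - [0,0,0.015,0,-1]
    - [0,0,0.006,0,-1]
    - [0,0,0,0,-1]

```text
time: 9.05
tcp_pos: [591.7, -288.6, 276.9]
eef_rot: [[0.194, 0.981, 0.003], [0.981, -0.194, -0.002], [-0.001, 0.003, -1.0]]
contact_force: [0.6, 0.6, -1.9]
grip_width: 11.3
finger_force: 40.0
```

Run:
```python
from h import *
s=observe(); print(s['tcp_pos'],np.degrees(np.arctan2(s['eef_rot'][1,1],s['eef_rot'][0,1])),s['eef_rot'][:,2],s['contact_force'],s['ft_torque'],s['grip_width'],s['finger_force'])
p,d,K,D,T=cam('scene');save('s4.png',p)
```

```text
[ 591.69880391 -288.56286967  276.8630782 ] -11.166660962399035 [ 0.00308504 -0.00202688 -0.99999319] [ 0.58221256  0.60769534 -1.93570115] [-0.10380909  0.04977255  0.00771937] 11.319039119361893 39.99248921871185
```

View pics/s4.png

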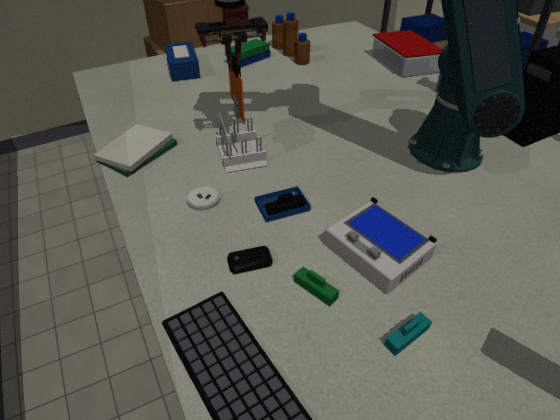

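The cover hangs clear of the rack, the cap lies in the wide bay (283,203), and the hinge knuckles are bare at (353,236) and (374,253). I'll approach offset to the side and look at the knuckles from close by.

>>> step_arm:
  steps:
    - [0,0.008,0,0.01,-1]
    - [0,0.016,0,0.02,-1]
    - [0,0.024,0,0.02,-1]
    - [0,0.03,0,0.02,-1]
    - [0,0.032,0,0.02,-1]

```text
time: 9.52
tcp_pos: [589.8, -175.9, 272.9]
eef_rot: [[0.104, 0.995, -0.002], [0.995, -0.104, 0.001], [0.001, -0.003, -1.0]]
contact_force: [0.5, 0.6, -1.6]
grip_width: 12.3
finger_force: 40.0
```

>>> step_arm:
  steps:
    - [0,0.032,0,0.024,-1]
    - [0,0.032,0,0.024,-1]
    - [0,0.032,0,0.024,-1]
    - [0,0.032,0,0.024,-1]
    - [0,0.032,0,0.024,-1]

```text
time: 9.93
tcp_pos: [589.2, -14.9, 273.2]
eef_rot: [[-0.018, 1.0, -0.003], [1.0, 0.018, 0.001], [0.001, -0.003, -1.0]]
contact_force: [0.3, 1.0, -1.2]
grip_width: 12.0
finger_force: 40.0
```

>>> step_arm:
  steps:
    - [0,0.032,0,0.024,-1]
    - [0,0.032,0,0.024,-1]
    - [0,0.032,0,0.024,-1]
    - [0,0.03,0,0.024,-1]
    - [0,0.028,0,0.024,-1]

```text
time: 10.35
tcp_pos: [588.8, 139.0, 273.1]
eef_rot: [[-0.138, 0.99, -0.003], [0.99, 0.138, 0.0], [0.001, -0.003, -1.0]]
contact_force: [0.8, 0.1, -1.9]
grip_width: 11.5
finger_force: 40.0
```

>>> step_arm:
  steps:
    - [0,0.022,0,0.024,-1]
    - [0,0.016,0,0.02,-1]
    - [0,0.01,0,0.016,-1]
    - [0,0.006,0,0.01,-1]
    - [0,0.002,0,0,-1]

```text
time: 10.77
tcp_pos: [589.9, 193.0, 273.6]
eef_rot: [[-0.206, 0.979, -0.001], [0.979, 0.206, -0.0], [0.0, -0.001, -1.0]]
contact_force: [-0.1, 0.4, -1.2]
grip_width: 11.8
finger_force: 40.0
```

>>> step_arm:
  steps:
    - [0,0,0,0,-1]
    - [0,0,0,0,-1]
    - [0,0,0,0,-1]
    - [0,0,0,0,-1]
    - [0,0,0,0,-1]

```text
time: 11.18
tcp_pos: [591.0, 191.2, 274.4]
eef_rot: [[-0.203, 0.979, -0.0], [0.979, 0.203, -0.0], [-0.0, -0.0, -1.0]]
contact_force: [-0.4, 0.6, -0.9]
grip_width: 11.5
finger_force: 40.0
```

Run:
```python
from m import *
p,w=look('w5.png'); X,Y,Z=np.moveaxis(w,-1,0); np.savez('pics/w5.npz',p=p,w=w)
a=np.radians(11.7); ux=np.array([np.cos(a),np.sin(a)]); uy=np.array([-ux[1],ux[0]])
def loc(w,o=(530,258.5)):
    q=w[...,:2]-np.array(o); return q@ux,q@uy
lx,ly=loc(w); k=(abs(lx)<18)&(abs(ly)<60)&(Z>68)&(Z<90)
for n,m in(('kn+',k&(ly>5)),('kn-',k&(ly<-5))): rect(n,w,m)
print('lx',np.percentile(lx[k],[2,50,98]).round(1) if k.any() else 0)
for n in('top','scene'):
    q,d,K,D,T=cam(n); W=world(d,K,D,T); x,y=loc(W); z=W[...,2]; k=(abs(x)<18)&(abs(y)<60)&(z>68)&(z<95)
    for nn,m in(('kn+',k&(y>5)),('kn-',k&(y<-5))): rect(n+nn,W,m)
```

```text
[591.  191.2 274.4] yaw 11.68 t 11.1833 [-0.4  0.6 -0.9] [-0.06  0.05  0.01] 11.491832705803771
kn+ 280 [525.1 287.2] [16.1 20.3] 10.3 z [72.6 78.5 80.6]
kn- 237 [537.8 224.2] [17.3 19.6] 14.0 z [74.  78.5 80.5]
lx [-7.   1.7  9. ]
topkn+ 66 [522.9 288. ] [18.2 17.8] 11.2 z [70.9 80.3 83.1]
topkn- 11 [536.5 233.9] [9.7 5.2] 5.7 z [77.8 81.  83.9]
scenekn+ 76 [526.2 288. ] [17.6 20.8] 13.4 z [69.5 76.3 79. ]
scenekn- 60 [539.4 225. ] [16.4 18.8] 9.7 z [68.7 76.2 79.8]
```

View pics/w5.png

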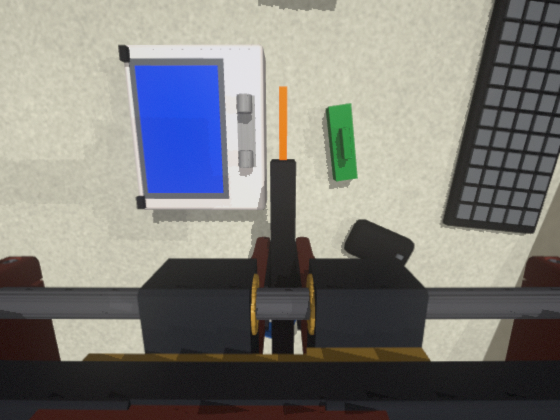

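The wrist view shows bare knuckles at (244,103) and (246,158), and the cover held upright with strip at (283,200). I'll fit the hinge axis and the strip in the same picture.

```bash
cat > fit.py <<'E'
from m import *
from scipy.optimize import least_squares
a=np.radians(11.6); ux=np.array([np.cos(a),np.sin(a)]); uy=np.array([-ux[1],ux[0]]); O=np.array([531.,255.8])
def loc(w): q=w[...,:2]-O; return q@ux,q@uy
def fitk(n,lx,ly,z,m):
    x,y,z=lx[m],ly[m],z[m]
    if m.sum()<15: print(n,'few'); return
    f=lambda p: np.hypot(x-p[0],z-p[1])-9
    r=least_squares(f,[0,71],loss='soft_l1'); print(n,m.sum(),'axis lx,z',r.x.round(2),'ly',np.percentile(y,[2,98]).round(1))
E
python3 - <<'E'
from fit import *
d=np.load('pics/w5.npz'); w=d['w'];p=d['p']; Z=w[...,2]
lx,ly=loc(w); k=(abs(lx)<14)&(Z>66)&(Z<84)
fitk('w+',lx,ly,Z,k&(ly>15)&(ly<48)); fitk('w-',lx,ly,Z,k&(ly<-15)&(ly>-48)); 
x,y=lx-(60*ux[0]-64.6*ux[1]*0),ly
t=np.array([591.,191.2]); q=w[...,:2]-t; sx,sy=q@ux,q@uy
S=(abs(sx)<15)&(sy>0)&(sy<60)&(Z>280)&(Z<320); rect('strip',w,S); 
print('strip sx',np.percentile(sx[S],[1,2,50,98,99]).round(1),'sy max',np.percentile(sy[S],99.5),'z',np.median(Z[S]))
for b in((20,30),(30,40),(40,54)):
    m=S&(sy>b[0])&(sy<b[1]); print(b,np.percentile(sx[m],[3,97]).round(2))
m=(p[...,0]>p[...,2]+60)&(abs(sx)<20)&(sy>58)&(sy<95)&(Z>250); print('plate',np.percentile(sx[m],[3,50,97]).round(1),np.percentile(Z[m],[5,50,95]).round(1),sy[m].max())
q,d,K,D,T=cam('scene'); W=world(d,K,D,T); x,y=loc(W); z=W[...,2]; k=(abs(x)<14)&(z>66)&(z<84)
fitk('s+',x,y,z,k&(y>15)&(y<48)); fitk('s-',x,y,z,k&(y<-15)&(y>-48))
E
```

```text
w+ 284 axis lx,z [4.000e-02 7.071e+01] ly [22.3 41.3]
w- 237 axis lx,z [6.000e-02 7.071e+01] ly [-41.7 -22.7]
strip 3944 [581.4 218.7] [29.2 59.7] 23.3 z [286.  300.2 313.6]
strip sx [-13.9 -12.8  -0.1  12.4  13.5] sy max 58.77364588823015 z 300.2239593224658
(20, 30) [-5.76  5.32]
(30, 40) [-6.14  5.6 ]
(40, 54) [-6.04  5.44]
plate [-2.1 -0.6  1.4] [283.1 284.2 285.3] 90.12987193751809
s+ 82 axis lx,z [ 0.54 69.44] ly [22.5 42.3]
s- 65 axis lx,z [ 0.57 69.6 ] ly [-40.5 -21.5]
```

>>> step_arm:
  steps:
    - [-0.006,0.0065,0,0,-1]
    - [-0.012,0.013,0,0,-1]
    - [-0.014,0.015,0,0,-1]
    - [-0.013,0.014,0,0,-1]
    - [-0.009,0.01,0,0,-1]

```text
time: 11.8
tcp_pos: [535.1, 251.8, 274.3]
eef_rot: [[-0.204, 0.979, -0.001], [0.979, 0.204, 0.0], [0.001, -0.001, -1.0]]
contact_force: [0.5, -1.1, -1.5]
grip_width: 11.2
finger_force: 40.0
```

>>> step_arm:
  steps:
    - [-0.005,0.005,-0.008,-0.001,-1]
    - [-0.0006,0.001,-0.012,0,-1]
    - [0,0,-0.012,0,-1]
    - [0,0,-0.008,0,-1]
    - [0,0,-0.004,0,-1]

```text
time: 12.22
tcp_pos: [530.5, 256.1, 228.6]
eef_rot: [[-0.203, 0.979, -0.002], [0.979, 0.203, -0.001], [-0.001, -0.002, -1.0]]
contact_force: [0.0, -0.3, -1.9]
grip_width: 11.7
finger_force: 40.0
```

>>> step_arm:
  steps:
    - [0,0,0,0,-1]
    - [0,0,0,0,-1]
    - [0,0,0,0,-1]
    - [0,0,0,0,-1]
    - [0,0,0,0,-1]

```text
time: 12.63
tcp_pos: [531.7, 256.5, 230.9]
eef_rot: [[-0.202, 0.979, 0.001], [0.979, 0.202, 0.0], [0.0, 0.001, -1.0]]
contact_force: [-0.5, 0.3, -2.0]
grip_width: 11.8
finger_force: 40.0
```

```bash
cat > chk.py <<'E'
from fit import *
import sys
p,w=look(sys.argv[1]); Z=w[...,2]; lx,ly=loc(w); s=observe(); hz=s['tcp_pos'][2]-132.2
k=(abs(lx)<14)&(Z>66)&(Z<84)
fitk('w+',lx,ly,Z,k&(ly>15)&(ly<48)); fitk('w-',lx,ly,Z,k&(ly<-15)&(ly>-48))
m=(abs(lx)<10)&(ly>25)&(ly<54)&(abs(Z-hz-158)<4); print('strip',m.sum(),np.percentile(lx[m],[3,97]).round(2) if m.any() else 0,np.median(Z[m]))
m=(p[...,0]>p[...,2]+60)&(abs(lx)<20)&(ly>58)&(ly<95)&(abs(Z-hz-142)<4);print('plate',m.sum(),np.percentile(lx[m],[3,97]).round(2),ly[m].max())
t=s['tcp_pos'][:2]-O; print('tcp loc',(t@ux).round(2),(t@uy).round(2),s['eef_rot'][:,2].round(4))
q,d,K,D,T=cam('scene'); W=world(d,K,D,T); x,y=loc(W); z=W[...,2]; save('s_'+sys.argv[1],q[180:300,290:450].repeat(5,0).repeat(5,1))
k=(abs(x)<14)&(z>64)&(z<84)
fitk('s+',x,y,z,k&(y>15)&(y<48)); fitk('s-',x,y,z,k&(y<-15)&(y>-48)); fitk('s0',x,y,z+71-hz,(abs(x)<14)&(abs(z-hz)<10)&(abs(y)<19))
E
python3 chk.py w6.png
```

```text
[531.7 256.5 230.9] yaw 11.67 t 12.6333 [-0.5  0.3 -2. ] [-0.11  0.1   0.  ] 11.819865445390182
w+ few
w- few
strip 1575 [-5.21  6.33] 256.80617926980904
plate 549 [-1.23  2.27] 90.60595944904843
tcp loc 0.7 0.55 [ 8.e-04  3.e-04 -1.e+00]
s+ 88 axis lx,z [ 0.37 69.45] ly [21.8 42.1]
s- 74 axis lx,z [ 0.15 69.71] ly [-40.2 -21.9]
s0 114 axis lx,z [ 0.5  70.93] ly [-18.3  18.3]
```

>>> step_arm:
  steps:
    - [-0.0002,-0.0008,-0.002,0,-1]
    - [0,0,-0.003,0,-1]
    - [0,0,-0.003,0,-1]
    - [0,0,-0.003,0,-1]
    - [0,0,-0.003,0,-1]

```text
time: 13.15
tcp_pos: [530.9, 255.6, 215.8]
eef_rot: [[-0.203, 0.979, -0.0], [0.979, 0.203, -0.0], [-0.0, -0.001, -1.0]]
contact_force: [-0.1, 0.8, -1.5]
grip_width: 11.8
finger_force: 40.0
```

>>> step_arm:
  steps:
    - [0,0,-0.003,0,-1]
    - [0,0,-0.003,0,-1]
    - [0,0,-0.003,0,-1]
    - [0,0,-0.002,0,-1]
    - [0,0,-0.0015,0,-1]

```text
time: 13.57
tcp_pos: [530.9, 255.6, 203.5]
eef_rot: [[-0.203, 0.979, -0.0], [0.979, 0.203, -0.0], [-0.0, -0.0, -1.0]]
contact_force: [0.1, 0.4, -2.0]
grip_width: 11.2
finger_force: 40.0
```

>>> step_arm:
  steps:
    - [0,0,0,0,-1]
    - [0,0,0,0,-1]
    - [0,0,0,0,-1]
    - [0,0,0,0,-1]
    - [0,0,0,0,-1]

```text
time: 13.98
tcp_pos: [531.2, 255.7, 204.0]
eef_rot: [[-0.203, 0.979, 0.0], [0.979, 0.203, 0.0], [0.0, 0.0, -1.0]]
contact_force: [0.4, 0.2, -1.9]
grip_width: 12.1
finger_force: 40.0
```

```bash
sed -i 's/(abs(z-hz)<10)/(abs(z-hz+1)<8)/' chk.py; python3 chk.py w7.png
```

```text
[531.2 255.7 204. ] yaw 11.69 t 13.9833 [ 0.4  0.2 -1.9] [-0.08  0.07 -0.  ] 12.05780856483227
w+ few
w- few
strip 1578 [-5.87  5.65] 229.87598456695844
plate 543 [-1.93  1.58] 89.93860181615969
tcp loc 0.12 -0.12 [ 2.e-04  1.e-04 -1.e+00]
s+ 110 axis lx,z [ 0.33 69.94] ly [15.7 42.2]
s- 77 axis lx,z [ 0.33 69.82] ly [-39.6 -15.3]
s0 80 axis lx,z [-0.26 69.71] ly [-17.7  17.7]
```

View pics/s_w7.png

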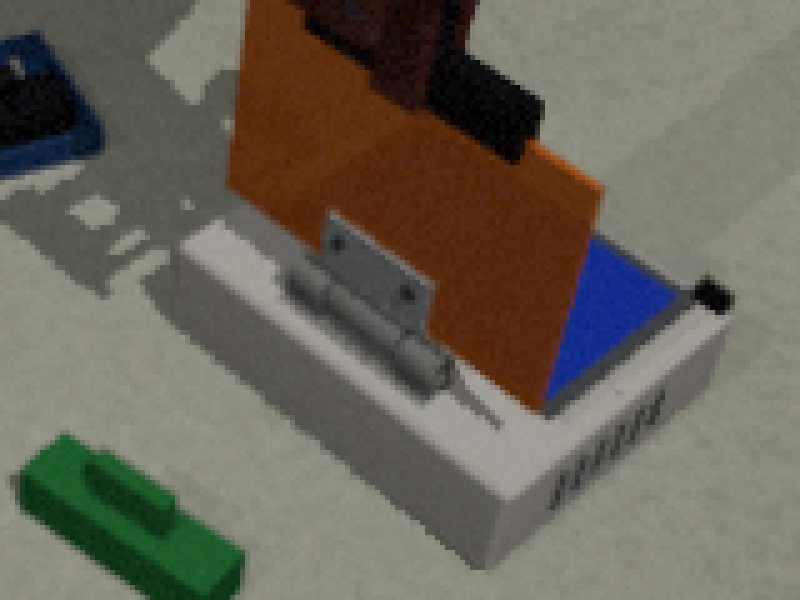

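The crop shows the cover's knuckle between the fixed ones (370,320), in line but about 0.9 mm high. One small trim.

>>> step_arm:
  steps:
    - [0.0002,0,-0.0005,0,-1]
    - [0,0,-0.0004,0,-1]
    - [0,0,0,0,-1]
    - [0,0,0,0,-1]
    - [0,0,0,0,-1]

```text
time: 14.5
tcp_pos: [531.2, 255.7, 202.9]
eef_rot: [[-0.203, 0.979, -0.0], [0.979, 0.203, 0.0], [0.0, -0.0, -1.0]]
contact_force: [-0.8, 0.3, -1.8]
grip_width: 11.7
finger_force: 40.0
```

>>> step_arm:
  steps:
    - [0,0,0,0,-1]
    - [0,0,0,0,-1]
    - [0,0,0,0,-1]
    - [0,0,0,0,-1]
    - [0,0,0,0,-1]

```text
time: 14.92
tcp_pos: [531.2, 255.7, 202.9]
eef_rot: [[-0.203, 0.979, -0.0], [0.979, 0.203, -0.0], [0.0, -0.0, -1.0]]
contact_force: [-1.2, -0.2, -1.2]
grip_width: 11.8
finger_force: 40.0
```

```bash
python3 chk.py w8.png
```

```text
[531.2 255.7 202.9] yaw 11.69 t 14.9167 [-1.2 -0.2 -1.2] [-0.04  0.06 -0.01] 11.787554293102529
w+ few
w- few
strip 1569 [-5.82  5.71] 228.7943340593613
plate 540 [-1.87  1.64] 89.94233477780062
tcp loc 0.19 -0.2 [-1.e-04 -0.e+00 -1.e+00]
s+ 108 axis lx,z [ 0.08 69.96] ly [15.9 41.8]
s- 74 axis lx,z [-0.11 69.89] ly [-40.4 -15.8]
s0 82 axis lx,z [-0.2  69.48] ly [-18.3  18. ]
```

>>> step_arm:
  steps:
    - [0,0,0.0003,0,-1]
    - [0,0,0,0,-1]
    - [0,0,0,0,-1]
    - [0,0,0,0,-1]
    - [0,0,0,0,-1]

```text
time: 15.43
tcp_pos: [531.2, 255.7, 203.2]
eef_rot: [[-0.203, 0.979, -0.0], [0.979, 0.203, -0.0], [0.0, -0.0, -1.0]]
contact_force: [0.5, 0.1, -1.2]
grip_width: 11.7
finger_force: 40.0
```

>>> step_arm:
  steps:
    - [0,0,0,0,-1]
    - [0,0,0,0,-1]
    - [0,0,0,0,-1]
    - [0,0,0,0,-1]
    - [0,0,0,0,-1]

```text
time: 15.85
tcp_pos: [531.3, 255.6, 203.2]
eef_rot: [[-0.203, 0.979, -0.0], [0.979, 0.203, -0.0], [0.0, -0.0, -1.0]]
contact_force: [-0.1, -0.1, -2.1]
grip_width: 11.9
finger_force: 40.0
```

Run:
```python
from h import *
s=observe(); print(s['tcp_pos'],s['contact_force'],s['joint_vel'].round(2)); print(close_job())
```

```text
[531.25023395 255.63893609 203.20956904] [-0.1474628  -0.09785248 -2.12028386] [-0.03 -0.04  0.06  0.    0.1  -0.05]
the job is handed in; nothing more can be done
None
```

I handed the job in at about 16 s: the black cap is right way up in the tray's wide bay, and the amber cover is held still and upright, its knuckle between the fixed ones and its weight in the gripper. By the cameras the pin holes line up to within about 0.5 mm.

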